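# Turn and clamp a carving blank

### The job

Push the wooden carving blank up against the near edge of the raised work board and tip it over that edge, so that it lies flat on the board with its bored hollow facing up. Push it along the board until it sits flush against the wooden fence at the back, then pull the red knob of the hold-down clamp up, turn it clockwise to its stop so that the blue arm reaches over the blank, push it down until the pad bears on the blank, and let go. Leave the tools, tin, bowl and other loose things on the bench where they are.

Things in the scene. Friction and masses are not known exactly. Their poses are not given: they have to be found in the camera images.
- board: fixed plywood board, 12 mm thick. Origin at bench height under the middle of its near edge (the steel-edged ledge); x runs away from that edge across the board, y left along it, z up. Spans x 0 to 200, y -155 to 145 mm. A dark wooden fence on it, 35 mm high above the board, has its near face at x = 160, y -85 to 65 mm. The clamp's post is at x = 120, y = 105 mm
- blank: loose pale wood block, bark-brown sides, 100 (x) by 110 (y) by 125 mm (z), 0.45 to 0.8 kg; stands 10 to 45 mm short of the ledge, turned up to 0.2 rad. Origin: centre of its first underside, z up. Its x = -50 face, towards the robot, has a hollow 50 mm across, 20 mm deep, at z = 62. Tipped about y, its x points down, the z = 125 face meets the fence, its top is 112 mm up
- blank_top (a point): centre of the blank's z = 125 mm face, which is on top at first and meets the fence at the end
- knob_grip (a point): where to grip the red knob: middle of a bar 48 mm long, 16 mm thick, 32 mm high (15 mm of it above this point), on the clamp's upright axis, its length along the blue arm; 157 mm above the bench plus clamp_lift. The arm's top is 41 mm below this point
- clamp_pad (a point): centre of the underside of the round pad (20 mm across) at the end of the blue arm, 88 mm from the clamp's axis; its height is 102 mm above the bench plus clamp_lift. Parked, the arm points along the board's x, beside the blank's path
- clamp_lift (a joint): how far the knob and arm are pulled up, m: 0 down (start) to 0.045. Stays where it is left (about 6 N of friction); must be lifted over 10 mm for the pad to clear the lying blank; 0.010 when the pad bears on the blank
- clamp_turn (a joint): angle of the knob with its arm, rad: near 0 parked, grows clockwise seen from above, 1.35 at its stop with the arm across the blank; light friction, stays where it is left
- gouge: loose bystander: carving gouge, 200 mm long, 28 mm thick, wooden handle, lying on the bench left of the blank; origin under the handle's blade end, blade along its x
- wide_gouge: loose bystander: wide gouge, 200 mm long, lying on the right of the bench; origin and axes as the other gouge
- mallet: loose bystander: carver's mallet, wooden head 70 by 110 by 60 mm, handle 200 mm, lying on the left of the bench
- wedge: loose bystander: small red plastic wedge, 70 mm long and 16 mm high, lying on the board to the right of the fence
- sanding_block: loose bystander: cork sanding block, 90 by 45 by 32 mm, on the bench right of the blank
- wax_tin: loose bystander: round tin, 80 mm across and 50 mm high, on the right of the bench
- bowl: loose bystander: pale wooden bowl, 120 mm across and 60 mm high, on the left of the bench
Things that resemble listed ones, but are neither listed nor needed, are in the scene too. Of the things like the blank, leave any that is yellow; of the rest the smaller one is meant.

How it is judged:
By the outcome, as a careful person would: the job done as asked, in the order asked, and still so for the second after the job is handed in, with the robot touching nothing.
It also fails if it takes over 70 s, if anything falls off the work surface, if the arm or the gripper's body presses on something with over 40 N, if the wrist force passes 120 N, or if a joint passes its speed limit or range.

### The arm

A 6-joint arm with a two-finger parallel gripper is mounted at the origin on the work surface. World frame = base frame: x ahead of the robot, y to its left, z up, the work surface at z = 0. Lengths are in m, angles in rad, forces in N, time in s.
With the tool pointing down it reaches from about 0.275 to 0.975 m from the base axis. Payload 8.4 kg.
Tool frame: the origin (TCP) lies at the very end of the fingers, on their centre line; the grasp point (between the pads) lies 19 mm behind it (arm.grip_depth is the distance from the TCP to the grasp point, in m); z points along the fingers, y is the line along which they close (so a half turn about z gives the same grasp; the last joint's range is limited). The gripper opens to 92 mm and grips with 3 to 60 N. Pads are 20 mm wide; open, the fingers measure 128 mm over their backs; the gripper's body (75 mm by 189 mm) begins 69 mm behind the grasp point.
Start: joints at [1.219, 0.353, 1.633, -0, 1.155, -0.002], TCP at [0.214, 0.587, 0.215] pointing down, gripper open.
Joint ranges: [-2.63, 2.63], [-0.92, 2.1], [0.06, 2.66], [-1.3, 4.44], [0, 2.69], [-3.02, 3.02]. Speed limits (rad/s): [2.22, 2.22, 2.79, 3.14, 3.14, 3.14].

### API

Orientations are given as a unit quaternion [w, x, y, z].
In Python, from rig import arm, vision, search_frame gives the robot as it stands.
- The arm moves only by the tool apply_moves, never from a script. Its arguments are lists of equal length, an entry for each row: "offset": the shift along the world's x, y, z each as a share of 40 cm, from -1 to 1, a list of three; "angular": the turn, a rotation vector about the world's x, y, z each as a share of 0.12 rad, from -1 to 1, a list of three; "gripper": the opening, from 0 (shut) to 1 (fully open). In form: {"offset": [[dx, dy, dz], ...], "angular": [[wx, wy, wz], ...], "gripper": [gripper, ...]}. A call has 1 to 20 rows; each row shifts and turns the commanded pose from where the row before left it; what a row does not reach is not made up. A row lasts 1/10 s, in which the tool goes at most 50 mm and 8.59 degrees, less where a joint would pass 70% of its speed; a pose out of reach is approached as far as the arm can. A call with a number of a shift or a turn outside -1 to 1 is refused whole. A call with a gripper value outside its range is refused whole. The fingers move at their own pace and stop on an object; "squeeze" is the grip in N (left out, the last holds). Time passes only in rows, so rows that do not move let the fingers close. It gives the time, the measured TCP pose, the force, the opening and the grip force at its end, in the units of the state.
- arm.get_state(): the state, without advancing time (a new reading comes with each control period).
- vision.camera(name): name is "scene" or "top"; returns a dict with "image" (480x640x3 uint8, red, green, blue), "fovy" (degrees; the focal length in pixels is half the picture's height over the tangent of half this angle, whatever the lens; pixels are square), "cx", "cy" (the principal point, pixels), "origin" and "attitude" of the camera in the world. Camera axes: x right, y down, z forward; pixel columns grow to the right and rows downward; lengths in m; the calibration is good to about 2 mm. A picture is of the moment at which its call begins. There is no depth.
- arm.finish_job(): hands the job in; it is judged then, once.
Trained networks look in a picture, given as the dict that the camera call returned (one of the last four; its "shot" number tells which), for a name from the list of things; names that differ only in an ending like _2 or _b are one class to them, and where a whole thing is asked for, a point or a joint stands for the part that bears it (a point fixed in the world has none). Each returns a list of dicts, best first, with "confidence" (0 to 1); they miss things now and then, are a little off and sometimes report something else, mostly with a low value. They report only what shows in the picture. A call takes as long as a camera call. They do not tell look-alikes from the thing itself.
- search_frame(picture, label): "xyz" ([x, y, z] in m, in the coordinates of the camera as it stood for that picture, good to about 4 mm: the middle of the surface that is visible of it).
The state is a dict: "time": time; "joints": joint angles; "joint_vel": joint speeds; "effort": joint torques, N m; "tool_pos": TCP position; "tcp_rot": TCP orientation; "contact_force": force on the tool from outside, world axes, zero at the start; "ft_torque": the same for the moment, N m; "grip_width": finger opening in m; "grasp_force": force on a finger pad.
Only numpy, scipy, OpenCV 4.12 (cv2) and the standard library are available. Lean on these libraries where they do the work, as an engineer would, in place of code of your own. Each camera call takes 0.05 s, during which the arm holds its last target. There are 200 camera calls.

## Working session

There is one attempt and no reset: what is moved stays moved. The work goes in short steps, Python scripts to look and compute and a tool call to move; the robot and the scene stay as the last step left them, time stands still between calls to the robot, and variables do not carry over. Pictures are saved under pics/ and viewed, at most 10 in all, crops included, and the job is handed in when it is done.

Besides the shell and the picture viewer there is one more tool, called by a JSON object that holds its "op" and its "data", one argument or row to a line. apply_moves: Moves the arm, as the interface text tells. Shift numbers are shares of 40 cm and turn numbers shares of 0.12 rad, none past 1 either way. Its arguments: {"type":"object","properties":{"offset":{"type":"array","items":{"type":"array","items":{"type":"number","minimum":-1,"maximum":1}}},"angular":{"type":"array","items":{"type":"array","items":{"type":"number","minimum":-1,"maximum":1}}},"gripper":{"type":"array","items":{"type":"number"}},"squeeze":{"type":"number"}},"required":["offset","angular","gripper"]}

```bash
ls; mkdir -p pics
cat > h.py <<'E'
import numpy as np, cv2
from scipy.spatial.transform import Rotation as R
from rig import arm, vision, search_frame
def Rm(c):
    a=np.array(c["attitude"]); 
    return a if a.shape==(3,3) else R.from_quat(a[[1,2,3,0]]).as_matrix()
def world(c,p): return Rm(c)@np.array(p)+np.array(c["origin"])
def focal(c): return 240/np.tan(np.radians(c["fovy"])/2)
def proj(c,P):
    q=Rm(c).T@(np.array(P)-np.array(c["origin"])); return q[:2]/q[2]*focal(c)+[c["cx"],c["cy"]]
def ray(c,u,v,z):
    d=Rm(c)@np.array([(u-c["cx"])/focal(c),(v-c["cy"])/focal(c),1]); o=np.array(c["origin"]); return o+d*(z-o[2])/d[2]
def save(c,n): cv2.imwrite("pics/"+n,c["image"][:,:,::-1])
E
python3 - <<'E'
from h import *
np.set_printoptions(precision=3,suppress=True)
for n in("scene","top"):
    c=vision.camera(n); save(c,n+"0.png"); print(n,c["fovy"],c["cx"],c["cy"],c["origin"],c["attitude"])
    for l in "board blank blank_top knob_grip clamp_pad sanding_block wax_tin wedge".split():
        for d in search_frame(c,l)[:3]: print(l,world(c,d["xyz"]),proj(c,world(c,d["xyz"])),d["confidence"])
E
```

```text
pics
scene 56.117477778966744 317.4966279998815 242.84982386170495 [ 1.297 -0.377  0.74 ] [-0.391  0.744  0.484 -0.244]
board [ 0.693 -0.082  0.013] [321.263 339.384] 0.85
blank [0.281 0.267 0.085] [369.716 193.494] 0.95
blank [ 0.316 -0.266  0.122] [191.371 226.738] 0.79
blank [ 0.524 -0.053  0.101] [302.997 259.702] 0.76
blank_top [ 0.524 -0.049  0.102] [304.547 259.091] 0.93
blank_top [0.29  0.26  0.084] [369.372 195.498] 0.89
blank_top [ 0.32  -0.26   0.125] [194.036 225.972] 0.88
knob_grip [ 0.634 -0.192  0.023] [263.354 332.297] 0.61
knob_grip [0.719 0.016 0.115] [370.678 299.248] 0.6
clamp_pad [0.72  0.016 0.114] [371.108 299.925] 0.64
sanding_block [ 0.493 -0.218  0.035] [233.147 291.567] 0.8
wax_tin [ 0.614 -0.413  0.046] [153.408 350.107] 0.62
wedge [ 0.632 -0.197  0.023] [260.655 332.65 ] 0.72
wedge [ 0.446 -0.421  0.016] [141.651 308.301] 0.34
top 53.25821268093744 318.19057868917406 242.6711190640824 [ 0.283 -0.031  1.274] [ 0.076 -0.697  0.709 -0.073]
board [ 0.658 -0.074  0.011] [334.519 205.386] 0.58
blank [0.257 0.282 0.126] [187.319 359.23 ] 0.83
blank [ 0.482 -0.033  0.124] [320.327 262.141] 0.61
blank [ 0.277 -0.248  0.178] [418.544 346.786] 0.58
blank_top [ 0.484 -0.039  0.124] [323.034 261.305] 0.95
blank_top [ 0.279 -0.244  0.178] [416.553 345.909] 0.8
blank_top [0.257 0.28  0.126] [188.192 358.963] 0.76
knob_grip [0.714 0.012 0.12 ] [301.257 172.5  ] 0.73
clamp_pad [0.716 0.013 0.114] [301.119 172.979] 0.78
clamp_pad [ 0.481 -0.033  0.128] [320.54  262.167] 0.34
sanding_block [ 0.464 -0.21   0.037] [388.518 273.535] 0.89
wax_tin [ 0.584 -0.405  0.052] [461.507 225.99 ] 0.66
wedge [ 0.627 -0.189  0.028] [377.559 214.1  ] 0.62
```

View pics/scene0.png

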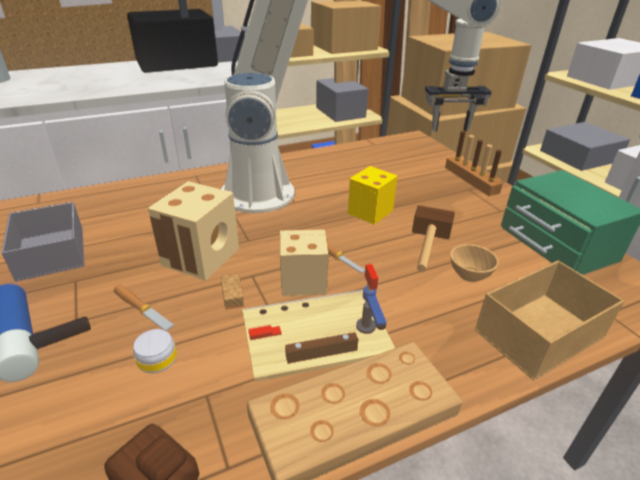

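View pics/top0.png

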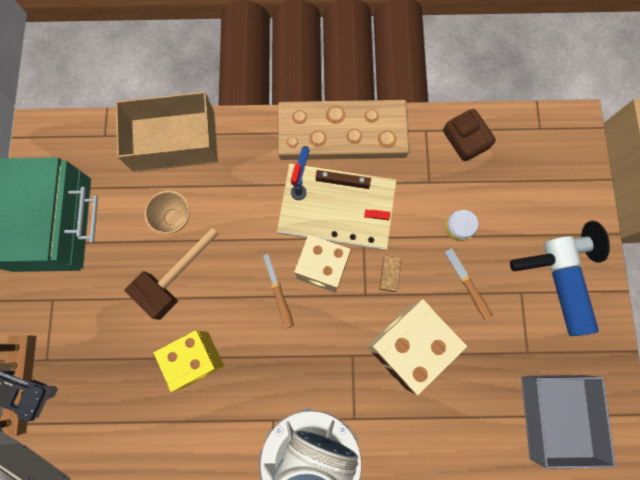

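The scene picture shows the middle blank at (303,262) between the larger look-alike (195,230) and the yellow one (372,195). The board's fence is at (320,347) and the red knob at (372,277). In the top picture the blank is at (322,262), the board spans (278–396, 165–248), and the clamp post is at (298,192). I'll enlarge this area to measure it.

Run:
```python
from h import *
c=vision.camera("top"); im=c["image"][150:300,260:410,::-1]
cv2.imwrite("pics/crop1.png",cv2.resize(im,(600,600),interpolation=cv2.INTER_CUBIC))
```

```text
(no output)
```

View pics/crop1.png

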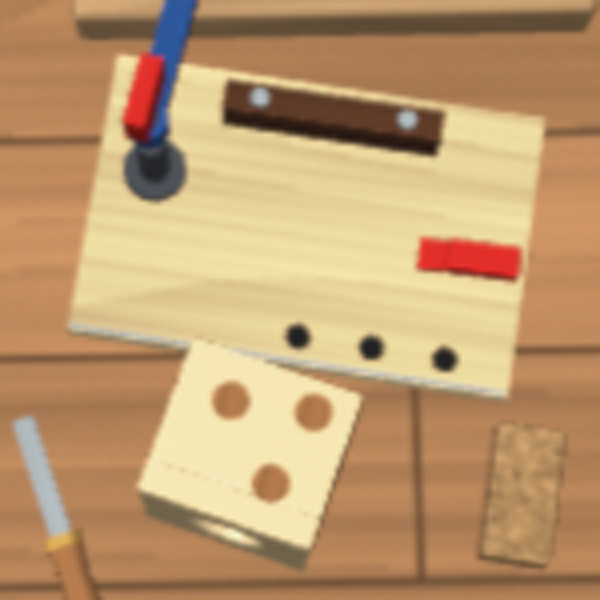

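```bash
cat > fit.py <<'E'
from h import *
from scipy.optimize import least_squares
def fit(c,P,px,x0):
    P=np.array(P,float);px=np.array(px,float)
    f=lambda s:np.concatenate([proj(c,np.r_[s[0]+np.cos(s[2])*p[0]-np.sin(s[2])*p[1],s[1]+np.sin(s[2])*p[0]+np.cos(s[2])*p[1],p[2]])-q for p,q in zip(P,px)])
    r=least_squares(f,x0); return r.x, r.fun
E
python3 - <<'E'
from fit import *
np.set_printoptions(precision=4,suppress=True)
c=vision.camera("top")
cr=lambda L:[(x/4+260-.375,y/4+150-.375) for x,y in L]
b,r=fit(c,[[.2,.145,.012],[.2,-.155,.012],[0,-.155,.012],[0,.145,.012],[.12,.105,.02]],cr([(116,57),(544,118),(510,397),(70,326),(154,170)]),[.58,-.05,0]); print("board",b,r)
k,r=fit(c,[[.05,.055,.125],[.05,-.055,.125],[-.05,-.055,.125],[-.05,.055,.125]],cr([(200,340),(362,397),(308,552),(138,490)]),[.48,-.04,0]);print("blank",k,r)
W=lambda p:np.r_[b[0]+np.cos(b[2])*p[0]-np.sin(b[2])*p[1],b[1]+np.sin(b[2])*p[0]+np.cos(b[2])*p[1]]
print("post",W([.12,.105]),"knob px",proj(c,[*W([.12,.105]),.172]))
d=np.array([np.cos(b[2]),np.sin(b[2])]); 
print("blank in board", np.array([[d[0],d[1]],[-d[1],d[0]]])@(k[:2]-b[:2]), k[2]-b[2])
s=arm.get_state(); print(s)
E
```

```text
board [ 0.5605 -0.059  -0.1705] [ 0.4109 -0.391   0.0688 -0.2248 -0.3643 -0.0912 -0.3471  1.1336  0.2517
 -0.4632]
blank [ 0.4851 -0.0382 -0.3713] [-0.9508 -0.384   0.6433  0.5286  0.2471  0.0205  0.0483 -0.1826]
post [0.6966 0.0241] knob px [295.4674 172.0016]
blank in board [-0.0779  0.0077] -0.20084156592495264
{'time': 1.0, 'joints': array([ 1.2186,  0.353 ,  1.6334, -0.    ,  1.1552, -0.0024]), 'joint_vel': array([-0.0009, -0.0004,  0.0005,  0.0001,  0.0004, -0.0006]), 'effort': array([  0.0009, -59.3751, -33.4577,   0.0701,   0.0154,  -0.0001]), 'tool_pos': array([0.2142, 0.5872, 0.2146]), 'tcp_rot': array([0.    , 0.174 , 0.9847, 0.    ]), 'contact_force': array([ 0.1869, -0.3707, -0.3693]), 'ft_torque': array([-0.0451, -0.0086,  0.035 ]), 'grasp_force': 0.0, 'grip_width': 0.0919615114832609}
```

{"op": "apply_moves", "data": {
  "offset": [
    [0.032,-0.109,0],
    [0.032,-0.109,0],
    [0.032,-0.109,0],
    [0.032,-0.109,0],
    [0.032,-0.109,0],
    [0.032,-0.109,0],
    [0.032,-0.109,0],
    [0.032,-0.109,0],
    [0.032,-0.109,0],
    [0.032,-0.109,0],
    [0.032,-0.109,0],
    [0.032,-0.109,0],
    [0.032,-0.109,0],
    [0.032,-0.109,0],
    [0,0,-0.1],
    [0,0,-0.1],
    [0,0,-0.1],
    [0,0,-0.08],
    [0,0,0]
  ],
  "angular": [
    [0,0,0.107],
    [0,0,0.107],
    [0,0,0.107],
    [0,0,0.107],
    [0,0,0.107],
    [0,0,0.107],
    [0,0,0.107],
    [0,0,0.107],
    [0,0,0.107],
    [0,0,0.107],
    [0,0,0.107],
    [0,0,0.107],
    [0,0,0.107],
    [0,0,0.107],
    [0,0,0],
    [0,0,0],
    [0,0,0],
    [0,0,0],
    [0,0,0]
  ],
  "gripper": [0.65,0.65,0.65,0.65,0.65,0.65,0.65,0.65,0.65,0.65,0.65,0.65,0.65,0.65,0.65,0.65,0.65,0.65,0.65],
  "squeeze": 30
}}

```text
time: 2.9
tool_pos: [0.3906, -0.0232, 0.0598]
tcp_rot: [-0.003, 0.085, 0.996, -0.0]
contact_force: [0.2, -0.3, 0.1]
grip_width: 0.0596
grasp_force: 0.0
```

{"op": "apply_moves", "data": {
  "offset": [
    [0.0246,-0.0042,-0.02],
    [0.0246,-0.0042,0],
    [0.0246,-0.0042,0],
    [0.0246,-0.0042,0],
    [0.0123,-0.0021,0],
    [0.0123,-0.0021,0],
    [0.0123,-0.0021,0],
    [0.0123,-0.0021,0],
    [0,0,0]
  ],
  "angular": [
    [0,0,0],
    [0,0,0],
    [0,0,0],
    [0,0,0],
    [0,0,0],
    [0,0,0],
    [0,0,0],
    [0,0,0],
    [0,0,0]
  ],
  "gripper": [0.65,0.65,0.65,0.65,0.65,0.65,0.65,0.65,0.65]
}}

```text
time: 3.8
tool_pos: [0.4525, -0.0333, 0.0547]
tcp_rot: [-0.0, 0.085, 0.996, 0.0]
contact_force: [-3.2, -0.2, 1.0]
grip_width: 0.0599
grasp_force: 1.9
```

Run:
```python
from h import *
c=vision.camera("top"); im=c["image"][150:300,260:410,::-1]
d=vision.camera("scene"); jm=d["image"][200:350,225:425,::-1]
A=cv2.resize(im,(400,400),interpolation=cv2.INTER_CUBIC);B=cv2.resize(jm,(400,300),interpolation=cv2.INTER_CUBIC)
B=cv2.copyMakeBorder(B,0,100,0,0,cv2.BORDER_CONSTANT)
cv2.imwrite("pics/p2.png",np.hstack([A,B])); s=arm.get_state(); print(s["tool_pos"],s["contact_force"])
```

```text
[ 0.45244429 -0.03328744  0.05467409] [-3.088979   -1.07372357  1.44147322]
```

View pics/p2.png

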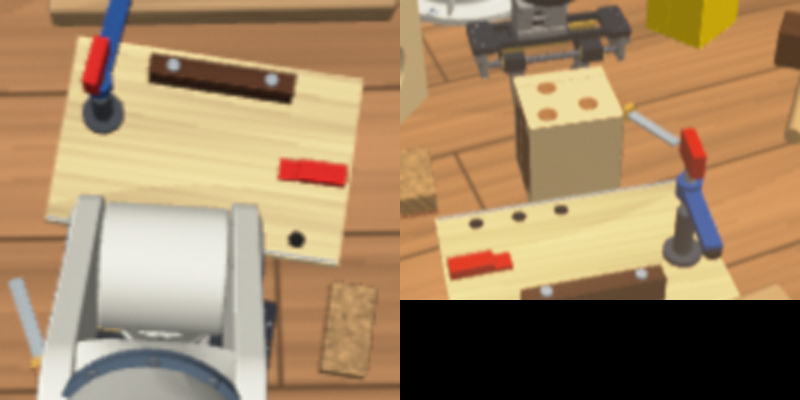

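{"op": "apply_moves", "data": {
  "offset": [
    [-0.02,0.0034,0],
    [0,0,0.0625],
    [0,0,0.0625],
    [0,0,0],
    [0.01,-0.0017,0],
    [0.01,-0.0017,0],
    [0.0113,-0.0019,0.0095],
    [0.0113,-0.0019,0.0095],
    [0.0113,-0.0019,0.0095],
    [0.0113,-0.0019,0.0095],
    [0.0113,-0.0019,0.0095],
    [0.0113,-0.0019,0.0095],
    [0,0,0]
  ],
  "angular": [
    [0,0,0],
    [0,0,0],
    [0,0,0],
    [0,0,0],
    [0,0,0],
    [0,0,0],
    [0,0,0],
    [0,0,0],
    [0,0,0],
    [0,0,0],
    [0,0,0],
    [0,0,0],
    [0,0,0]
  ],
  "gripper": [0.65,0.65,0.65,0.65,0.65,0.65,0.65,0.65,0.65,0.65,0.65,0.65,0.65]
}}

```text
time: 5.2
tool_pos: [0.4808, -0.0381, 0.1277]
tcp_rot: [0.001, 0.085, 0.996, -0.0]
contact_force: [-1.7, 1.1, -0.0]
grip_width: 0.0597
grasp_force: 0.8
```

Run:
```python
from h import *
d=vision.camera("scene"); jm=d["image"][200:350,225:425,::-1]
cv2.imwrite("pics/p3.png",cv2.resize(jm,(480,360),interpolation=cv2.INTER_CUBIC)); s=arm.get_state(); print(s["tool_pos"],s["contact_force"])
```

```text
[ 0.48017051 -0.03801973  0.12740823] [-1.46413005  1.08069045 -0.36937569]
```

View pics/p3.png

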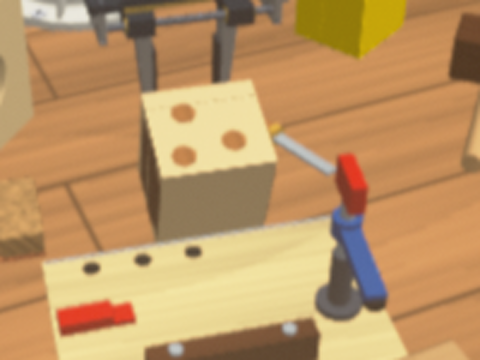

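The blank (top face near (205,125)) is tilting squarely over the ledge, so I'll continue.

{"op": "apply_moves", "data": {
  "offset": [
    [0.0133,-0.0023,0.006],
    [0.0133,-0.0023,0.006],
    [0.0133,-0.0023,0.006],
    [0.0133,-0.0023,0.006],
    [0.0133,-0.0023,0.006],
    [0.0133,-0.0023,0.006],
    [0.0145,-0.0025,0.0025],
    [0.0145,-0.0025,0.0025],
    [0.0145,-0.0025,0.0025],
    [0.0145,-0.0025,0.0025],
    [0.0145,-0.0025,0.0025],
    [0.0145,-0.0025,0.0025],
    [0.0145,-0.0025,0],
    [0.0145,-0.0025,0],
    [0,0,0],
    [0,0,0]
  ],
  "angular": [
    [0,0,0],
    [0,0,0],
    [0,0,0],
    [0,0,0],
    [0,0,0],
    [0,0,0],
    [0,0,0],
    [0,0,0],
    [0,0,0],
    [0,0,0],
    [0,0,0],
    [0,0,0],
    [0,0,0],
    [0,0,0],
    [0,0,0],
    [0,0,0]
  ],
  "gripper": [0.65,0.65,0.65,0.65,0.65,0.65,0.65,0.65,0.65,0.65,0.65,0.65,0.65,0.65,0.65,0.65]
}}

```text
time: 6.85
tool_pos: [0.5578, -0.0514, 0.1476]
tcp_rot: [-0.0, 0.085, 0.996, 0.0]
contact_force: [-0.5, 0.8, 0.3]
grip_width: 0.0599
grasp_force: 0.0
```

Run:
```python
from h import *
d=vision.camera("scene"); jm=d["image"][200:380,225:425,::-1]
cv2.imwrite("pics/p4.png",cv2.resize(jm,(500,450),interpolation=cv2.INTER_CUBIC)); s=arm.get_state(); print(s["tool_pos"],s["contact_force"])
```

```text
[ 0.55762482 -0.05137112  0.1476444 ] [ 0.17217322 -0.65098585 -0.32182758]
```

View pics/p4.png

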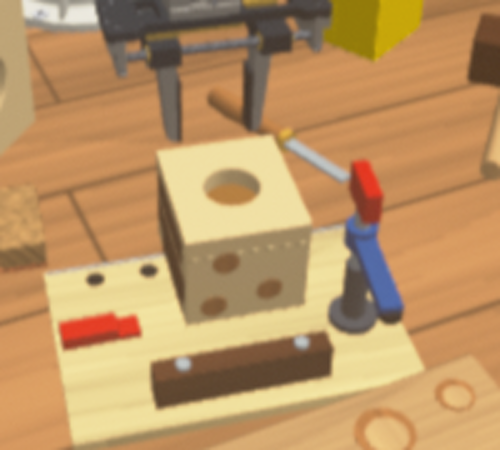

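The blank lies flat with its hollow up at (232,187) in the crop, short of the fence at (240,365). Next I back off, lower the tool and push it to the fence.

{"op": "apply_moves", "data": {
  "offset": [
    [-0.0493,0.0085,0],
    [-0.0493,0.0085,0],
    [-0.0493,0.0085,0],
    [0,0,-0.083],
    [0,0,-0.083],
    [0,0,-0.083],
    [0,0,0],
    [0.0197,-0.0034,0],
    [0.0197,-0.0034,0],
    [0.0197,-0.0034,0],
    [0.0197,-0.0034,0],
    [0.0197,-0.0034,0],
    [0.0197,-0.0034,0],
    [0.0197,-0.0034,0],
    [0.0197,-0.0034,0],
    [0.0123,-0.0021,0],
    [0.0123,-0.0021,0],
    [0.0123,-0.0021,0],
    [0,0,0]
  ],
  "angular": [
    [0,0,0],
    [0,0,0],
    [0,0,0],
    [0,0,0],
    [0,0,0],
    [0,0,0],
    [0,0,0],
    [0,0,0],
    [0,0,0],
    [0,0,0],
    [0,0,0],
    [0,0,0],
    [0,0,0],
    [0,0,0],
    [0,0,0],
    [0,0,0],
    [0,0,0],
    [0,0,0],
    [0,0,0]
  ],
  "gripper": [0.65,0.65,0.65,0.65,0.65,0.65,0.65,0.65,0.65,0.65,0.65,0.65,0.65,0.65,0.65,0.65,0.65,0.65,0.65]
}}

```text
time: 8.8
tool_pos: [0.5768, -0.0547, 0.049]
tcp_rot: [-0.0, 0.085, 0.996, 0.0]
contact_force: [-2.2, 0.0, 2.0]
grip_width: 0.0597
grasp_force: 1.3
```

{"op": "apply_moves", "data": {
  "offset": [
    [0.0062,-0.001,0],
    [0.0062,-0.001,0],
    [0.0062,-0.001,0],
    [0,0,0]
  ],
  "angular": [
    [0,0,0],
    [0,0,0],
    [0,0,0],
    [0,0,0]
  ],
  "gripper": [0.65,0.65,0.65,0.65]
}}

```text
time: 9.2
tool_pos: [0.5835, -0.0558, 0.0489]
tcp_rot: [-0.001, 0.085, 0.996, 0.0]
contact_force: [-6.6, 1.1, 5.6]
grip_width: 0.0596
grasp_force: 3.1
```

{"op": "apply_moves", "data": {
  "offset": [
    [0.0049,-0.0008,0],
    [0.0049,-0.0008,0],
    [0,0,0]
  ],
  "angular": [
    [0,0,0],
    [0,0,0],
    [0,0,0]
  ],
  "gripper": [0.65,0.65,0.65]
}}

```text
time: 9.5
tool_pos: [0.5836, -0.0558, 0.0487]
tcp_rot: [-0.004, 0.085, 0.996, 0.0]
contact_force: [-20.7, 2.4, 18.1]
grip_width: 0.0599
grasp_force: 10.6
```

{"op": "apply_moves", "data": {
  "offset": [
    [-0.037,0.0064,0],
    [-0.05,0.0085,0],
    [-0.1,0.017,0.08],
    [-0.1,0.017,0.08],
    [0,0,0.1],
    [0,0,0.1],
    [0,0,0.1],
    [0,0,0]
  ],
  "angular": [
    [0,0,0],
    [0,0,0],
    [0,0,0],
    [0,0,0],
    [0,0,0],
    [0,0,0],
    [0,0,0],
    [0,0,0]
  ],
  "gripper": [0.65,0.65,0.65,0.65,0.8,0.8,0.8,0.8]
}}

```text
time: 10.3
tool_pos: [0.4796, -0.0377, 0.2364]
tcp_rot: [0.006, 0.085, 0.996, 0.0]
contact_force: [0.9, 0.3, 0.0]
grip_width: 0.0736
grasp_force: 0.0
```

Run:
```python
from h import *
np.set_printoptions(precision=4,suppress=True)
K=np.array([.6966,.0241]); th=-.1705
W=lambda x,y,z:np.r_[.5605+np.cos(th)*x-np.sin(th)*y,-.059+np.sin(th)*x+np.cos(th)*y,z]
for n in("scene","top"):
    c=vision.camera(n); im=c["image"].astype(int); m=((im[...,0]>130)&(im[...,1]<60)&(im[...,2]<60)).astype(np.uint8)
    k,l,st,ce=cv2.connectedComponentsWithStats(m)
    for i in range(1,k):
        if st[i,4]>15: print(n,st[i],ce[i])
    pts=np.array([proj(c,W(.12+dx,.105+dy,.157+dz)) for dx in(-.024,.024) for dy in(-.008,.008) for dz in(-.017,.015)])
    print("pred bbox",pts.min(0),pts.max(0))
    # blank corners overlay
    v=c["image"][:,:,::-1].copy()
    v=cv2.resize(v,None,fx=4,fy=4,interpolation=cv2.INTER_CUBIC)
    for p in [(.035,.062),(.035,-.048),(.16,.062),(.16,-.048)]:
        q=proj(c,W(*p,.112)); cv2.circle(v,tuple(int(t) for t in (q+.5)*4),4,(0,255,0),-1)
    u=proj(c,W(.1,0,.1)); x,y=int(u[0]*4-200),int(u[1]*4-250)
    if n=="scene": A=v[y:y+500,x:x+400]
    else: B=v[y:y+500,x:x+400]
cv2.imwrite("pics/p5.png",np.hstack([A,B])); print(arm.get_state()["tool_pos"],arm.get_state()["joints"])
```

```text
scene [367 266  10  22 134] [371.7463 276.209 ]
pred bbox [362.3962 262.6204] [379.2166 290.477 ]
top [293 164   8  15  67] [296.3284 170.6269]
top [370 211  19   9 125] [379.48  214.632]
pred bbox [290.5822 162.3582] [300.8388 186.0752]
[ 0.4768 -0.0375  0.2316] [-0.0815  0.1016  1.9205 -0.0001  1.1156 -1.4822]
```

View pics/p5.png

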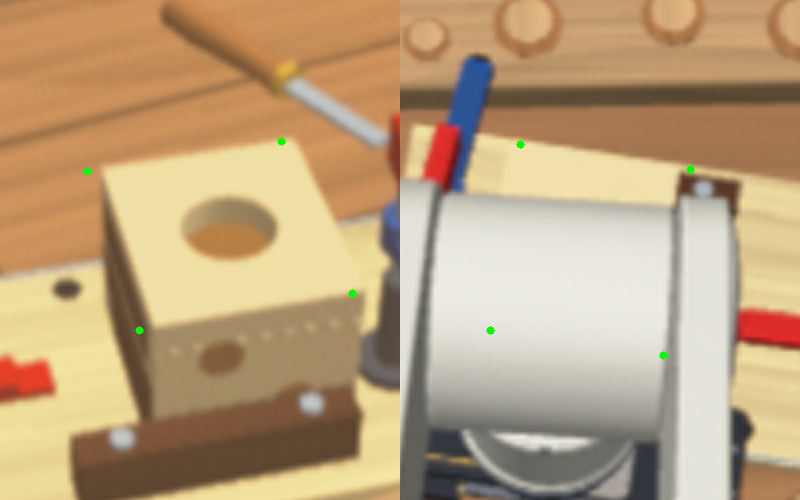

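The blank sits flush against the fence with its hollow up, at (228,230) in the left half, and the knob is where the board fit predicts. I'll move over the knob now.

{"op": "apply_moves", "data": {
  "offset": [
    [0.11,0.031,0],
    [0.11,0.031,0],
    [0.11,0.031,0],
    [0.11,0.031,0],
    [0.11,0.031,0],
    [0,0,0],
    [0,0,-0.07],
    [0,0,-0.07],
    [0,0,0]
  ],
  "angular": [
    [0,0,0],
    [0,0,0],
    [0,0,0],
    [0,0,0],
    [0,0,0],
    [0,0,0],
    [0,0,0],
    [0,0,0],
    [0,0,0]
  ],
  "gripper": [0.7,0.7,0.7,0.7,0.7,0.7,0.7,0.7,0.7]
}}

```text
time: 11.3
tool_pos: [0.6918, 0.0244, 0.1685]
tcp_rot: [-0.005, 0.085, 0.996, -0.001]
contact_force: [-0.9, 0.5, -0.8]
grip_width: 0.0644
grasp_force: 0.0
```

Run:
```python
from h import *
s=arm.get_state(); print(s["tool_pos"],s["tcp_rot"],R.from_quat(s["tcp_rot"][[1,2,3,0]]).as_matrix().round(3),s["contact_force"])
```

```text
[0.69183762 0.02438102 0.16846992] [-4.54466616e-03  8.49485507e-02  9.96374814e-01 -5.65942125e-04] [[-0.986  0.169 -0.009]
 [ 0.169  0.986 -0.   ]
 [ 0.009 -0.002 -1.   ]] [-0.88242159  0.48093372 -0.81025084]
```

{"op": "apply_moves", "data": {
  "offset": [
    [0.01,0,-0.04],
    [0,0,-0.036],
    [0,0,0],
    [0,0,0],
    [0,0,0],
    [0,0,0],
    [0,0,0],
    [0,0,0]
  ],
  "angular": [
    [0,0,0],
    [0,0,0],
    [0,0,0],
    [0,0,0],
    [0,0,0],
    [0,0,0],
    [0,0,0],
    [0,0,0]
  ],
  "gripper": [0.7,0.7,0.7,0.3,0,0,0,0],
  "squeeze": 30
}}

```text
time: 12.1
tool_pos: [0.6998, 0.0247, 0.1441]
tcp_rot: [0.0, 0.085, 0.996, 0.0]
contact_force: [-0.0, 0.7, 0.0]
grip_width: 0.0263
grasp_force: 0.0
```

{"op": "apply_moves", "data": {
  "offset": [
    [-0.007,0,-0.013],
    [0,0,0],
    [0,0,0],
    [0,0,0],
    [0,0,0]
  ],
  "angular": [
    [0,0,0],
    [0,0,0],
    [0,0,0],
    [0,0,0],
    [0,0,0]
  ],
  "gripper": [0.3,0.3,0,0,0]
}}

```text
time: 12.6
tool_pos: [0.6968, 0.0251, 0.1384]
tcp_rot: [-0.0, 0.085, 0.996, 0.0]
contact_force: [0.2, 2.9, -1.3]
grip_width: 0.0161
grasp_force: 29.9
```

{"op": "apply_moves", "data": {
  "offset": [
    [0,0,0.0125],
    [0,0,0.0125],
    [0,0,0.0125],
    [0,0,0.0125],
    [0,0,0.0125],
    [0,0,0.0125],
    [0,0,0]
  ],
  "angular": [
    [0,0,0],
    [0,0,0],
    [0,0,0],
    [0,0,0],
    [0,0,0],
    [0,0,0],
    [0,0,0]
  ],
  "gripper": [0,0,0,0,0,0,0]
}}

```text
time: 13.3
tool_pos: [0.6969, 0.0251, 0.1694]
tcp_rot: [0.0, 0.085, 0.996, 0.0]
contact_force: [-0.6, 4.0, -1.1]
grip_width: 0.0161
grasp_force: 29.9
```

{"op": "apply_moves", "data": {
  "offset": [
    [0,0,0],
    [0,0,0],
    [0,0,0],
    [0,0,0],
    [0,0,0],
    [0,0,0],
    [0,0,0],
    [0,0,0],
    [0,0,0],
    [0,0,0],
    [0,0,0],
    [0,0,0],
    [0,0,0],
    [0,0,0],
    [0,0,0],
    [0,0,0],
    [0,0,0],
    [0,0,0],
    [0,0,0],
    [0,0,0]
  ],
  "angular": [
    [0,0,-0.55],
    [0,0,-0.55],
    [0,0,-0.55],
    [0,0,-0.55],
    [0,0,-0.55],
    [0,0,-0.55],
    [0,0,-0.55],
    [0,0,-0.55],
    [0,0,-0.55],
    [0,0,-0.55],
    [0,0,-0.55],
    [0,0,-0.55],
    [0,0,-0.55],
    [0,0,-0.55],
    [0,0,-0.55],
    [0,0,-0.55],
    [0,0,-0.55],
    [0,0,-0.55],
    [0,0,-0.55],
    [0,0,0]
  ],
  "gripper": [0,0,0,0,0,0,0,0,0,0,0,0,0,0,0,0,0,0,0,0]
}}

```text
time: 15.3
tool_pos: [0.6962, 0.0244, 0.1693]
tcp_rot: [-0.0, 0.654, 0.757, -0.001]
contact_force: [-4.8, 1.3, 3.7]
grip_width: 0.016
grasp_force: 29.9
```

Run:
```python
from h import *
s=arm.get_state(); r=R.from_quat(s["tcp_rot"][[1,2,3,0]]).as_matrix(); print(s["tool_pos"],"yaw",np.arctan2(r[1,1],r[0,1])-np.pi/2,s["contact_force"],s["ft_torque"],s["joints"])
c=vision.camera("scene"); cv2.imwrite("pics/p6.png",cv2.resize(c["image"][200:380,225:425,::-1],(600,540),interpolation=cv2.INTER_CUBIC))
```

```text
[0.69615361 0.02436051 0.16931357] yaw -1.4250494632965005 [-4.77292983  1.29726096  3.70402131] [ 0.20373146  0.9321355  -0.02187146] [ 3.30280551e-02  5.03870048e-01  1.50530680e+00 -4.33642563e-04
  1.13363475e+00 -1.12535137e-01]
```

View pics/p6.png

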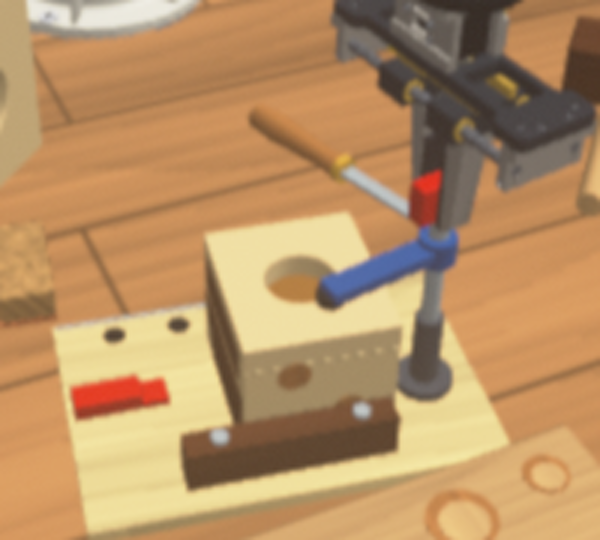

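The blue arm is lifted and reaches over the blank (pad at about (328,293) in the crop). I'll turn it the rest of the way to the stop.

{"op": "apply_moves", "data": {
  "offset": [
    [0,0,0],
    [0,0,0],
    [0,0,0],
    [0,0,0]
  ],
  "angular": [
    [0,0,-0.3],
    [0,0,-0.3],
    [0,0,-0.25],
    [0,0,0]
  ],
  "gripper": [0,0,0,0]
}}

```text
time: 15.75
tool_pos: [0.6961, 0.0243, 0.1691]
tcp_rot: [-0.0, 0.691, 0.723, -0.001]
contact_force: [-5.9, 0.1, 3.1]
grip_width: 0.0158
grasp_force: 30.0
```

```bash
cat > st.py <<'E'
from h import *
s=arm.get_state(); r=R.from_quat(s["tcp_rot"][[1,2,3,0]]).as_matrix(); print(s["tool_pos"],"turn",-.1705-(np.arctan2(r[1,1],r[0,1])-np.pi/2),s["contact_force"],s["ft_torque"])
E
python3 st.py
```

```text
[0.69607129 0.02432977 0.1690844 ] turn 1.354010718157829 [-5.8854959   0.12628312  3.08205205] [0.13514404 1.12302271 0.2070485 ]
```

{"op": "apply_moves", "data": {
  "offset": [
    [0,0,0],
    [0,0,0],
    [0,0,0]
  ],
  "angular": [
    [0,0,-0.25],
    [0,0,-0.25],
    [0,0,0]
  ],
  "gripper": [0,0,0]
}}

```text
time: 16.05
tool_pos: [0.6961, 0.024, 0.1691]
tcp_rot: [0.0, 0.712, 0.703, -0.001]
contact_force: [-5.6, 0.2, 4.3]
grip_width: 0.016
grasp_force: 31.1
```

```bash
python3 st.py
```

```text
[0.6960978  0.02401053 0.16911298] turn 1.4128325789608382 [-5.55492176  0.22239815  4.30712481] [-0.03666234  1.00346196  0.86169848]
```

{"op": "apply_moves", "data": {
  "offset": [
    [0,0,-0.01],
    [0,0,-0.01],
    [0,0,-0.01],
    [0,0,-0.01],
    [0,0,-0.008],
    [0,0,0]
  ],
  "angular": [
    [0,0,0],
    [0,0,0],
    [0,0,0],
    [0,0,0],
    [0,0,0],
    [0,0,0]
  ],
  "gripper": [0,0,0,0,0,0]
}}

```text
time: 16.65
tool_pos: [0.6961, 0.0241, 0.1493]
tcp_rot: [-0.0, 0.711, 0.703, -0.001]
contact_force: [-4.6, -0.6, 0.3]
grip_width: 0.0165
grasp_force: 31.1
```

{"op": "apply_moves", "data": {
  "offset": [
    [0,0,-0.005],
    [0,0,0]
  ],
  "angular": [
    [0,0,0],
    [0,0,0]
  ],
  "gripper": [0,0]
}}

```text
time: 16.85
tool_pos: [0.6962, 0.0243, 0.1479]
tcp_rot: [-0.0, 0.712, 0.702, -0.001]
contact_force: [-6.8, 0.0, 5.9]
grip_width: 0.0165
grasp_force: 30.8
```

{"op": "apply_moves", "data": {
  "offset": [
    [0,0,-0.004],
    [0,0,0]
  ],
  "angular": [
    [0,0,0],
    [0,0,0]
  ],
  "gripper": [0,0]
}}

```text
time: 17.05
tool_pos: [0.6963, 0.0244, 0.1475]
tcp_rot: [-0.0, 0.712, 0.702, -0.001]
contact_force: [-10.6, 1.2, 12.8]
grip_width: 0.0168
grasp_force: 30.6
```

{"op": "apply_moves", "data": {
  "offset": [
    [0,0,-0.003],
    [0,0,0]
  ],
  "angular": [
    [0,0,0],
    [0,0,0]
  ],
  "gripper": [0,0]
}}

```text
time: 17.25
tool_pos: [0.6963, 0.0245, 0.1472]
tcp_rot: [0.0, 0.712, 0.702, -0.0]
contact_force: [-13.3, 1.1, 19.0]
grip_width: 0.0164
grasp_force: 30.5
```

The pad is bearing on the blank at 19 N. I'll release and retreat upwards.

{"op": "apply_moves", "data": {
  "offset": [
    [0,0,0],
    [0,0,0],
    [0,0,0],
    [0,0,0],
    [0,0,0.05],
    [0,0,0.1],
    [0,0,0.1],
    [-0.1,0,0.05],
    [-0.1,0,0],
    [-0.1,0,0],
    [-0.1,0,0],
    [-0.1,0.05,0],
    [-0.1,0.05,0],
    [0,0,0],
    [0,0,0]
  ],
  "angular": [
    [0,0,0],
    [0,0,0],
    [0,0,0],
    [0,0,0],
    [0,0,0],
    [0,0,0],
    [0,0,0],
    [0,0,0],
    [0,0,0],
    [0,0,0],
    [0,0,0],
    [0,0,0],
    [0,0,0],
    [0,0,0],
    [0,0,0]
  ],
  "gripper": [0.3,0.5,0.5,0.5,0.5,0.5,0.5,0.5,0.5,0.5,0.5,0.5,0.5,0.5,0.5]
}}

```text
time: 18.75
tool_pos: [0.4569, 0.065, 0.265]
tcp_rot: [0.001, 0.712, 0.702, 0.001]
contact_force: [1.0, 0.3, 0.8]
grip_width: 0.0458
grasp_force: 0.0
```

Run:
```python
from h import *
c=vision.camera("scene"); d=vision.camera("top")
A=cv2.resize(c["image"][210:380,225:425,::-1],(480,408),interpolation=cv2.INTER_CUBIC);B=cv2.resize(d["image"][140:276,270:370,::-1],(300,408),interpolation=cv2.INTER_CUBIC)
cv2.imwrite("pics/p7.png",np.hstack([A,B]))
th=-.1705
for l in(0,.01,.02):
  P=[.6966+.088*np.cos(th-1.35),.0241+.088*np.sin(th-1.35),.102+l]; q=proj(c,P);print((q-[225,210])*2.4)
```

```text
[256.50865444 237.69515873]
[256.91820674 229.00450011]
[257.33296681 220.20333325]
```

View pics/p7.png

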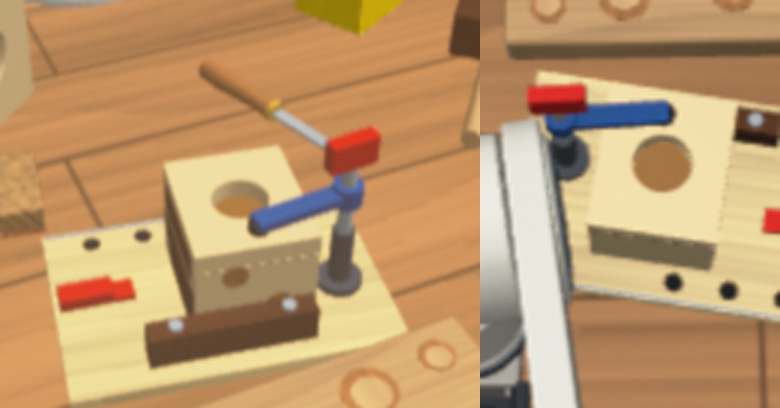

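Run:
```python
from h import *
d=vision.camera("top"); c,s=np.cos(.1705),-np.sin(.1705)
for u,v in((306.4,215.4),(348,222)):
    p=ray(d,u,v,.112)[:2]-[.5605,-.059]; print(np.array([[c,s],[-s,c]])@p)
```

```text
[0.03220772 0.0657692 ]
[ 0.03113079 -0.03995145]
```

The final picture shows the blank square against the fence with its hollow up and the blue arm's pad resting on it. Its near edge is still where the 20 N push left it.

```bash
python3 -c "
from rig import arm
print(arm.finish_job())"
```

```text
the job is handed in; nothing more can be done
None
```

The job is handed in: the blank lies flat on the board, hollow up and against the fence, with the clamp turned to its stop, its pad bearing on the blank and the gripper clear. It took about 19 s of the 70 s, and I touched only the blank and the clamp knob.

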